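# Set up the corner for rolling flatbreads

### The arm

A 7-joint arm with a two-finger parallel gripper is mounted at the origin on a cart in front of the work surface, level with it; the furniture and walls round the work are solid. World frame = base frame: x ahead of the robot, y to its left, z up, the work surface at z = 0. Lengths are in m, angles in rad, forces in N, time in s.
With the tool pointing down it reaches from about 0.4 to 0.85 m from the base axis. Payload 4.5 kg.
Tool frame: the origin (TCP) lies at the very end of the fingers, on their centre line; the grasp point (between the pads) lies 19 mm behind it (r.grip_depth is the z of the grasp point in the tool frame, in m); z points along the fingers, y is the line along which they close (so a half turn about z gives the same grasp; the last joint's range is limited). The gripper opens to 88 mm and grips with 3 to 60 N. Pads are 18 mm wide; open, the fingers measure 123 mm over their backs; the gripper's body (75 mm by 187 mm) begins 45 mm behind the grasp point.
Start: joints at [1.152, 0.689, -0.195, 1.565, 0.157, 0.902, -0.215], TCP at [0.273, -0.562, 0.239] pointing down, gripper open.
Joint ranges: [-3.01, 3.01], [-0.46, 2.08], [-1.47, 1.51], [0.13, 2.56], [-1, 4.14], [0.04, 2.09], [-2.66, 2.66]. Speed limits (rad/s): [2.57, 2.57, 3.14, 3.14, 3.14, 3.14, 3.14].

### API

Orientations are given as a unit quaternion [x, y, z, w].
In Python, from plant import r gives the robot as it stands.
- The arm moves only by the tool move_tool, called after "Call:" by a JSON object that holds its "method" and its "body", one argument or row to a line. Schema: {"type":"object","properties":{"plan":{"type":"array","items":{"type":"array","prefixItems":[{"type":"number"},{"type":"array","items":{"type":"number"},"minItems":3,"maxItems":3},{"type":"array","items":{"type":"number"},"minItems":3,"maxItems":3}],"minItems":3,"maxItems":3},"minItems":1,"maxItems":10},"grip_force":{"type":"number"},"only":{"type":"string"},"quiet":{"type":"boolean"},"lines":{"type":"string"}},"required":["plan"],"additionalProperties":false}. plan is a list of rows, 1 to 10 of them, each written [opening, [dx, dy, dz], [rx, ry, rz]]: the opening from 0.0 (shut) to 1.0 (fully open), then dx, dy, dz in parts of the range, where 1.0 means 400 mm, then a rotation vector rx, ry, rz in shares of 2 rad (1.0 is 2 rad); each row is the pose to reach, as a shift and turn from the pose commanded when the call began, along the tool's axes at that moment; what a row does not reach only later rows make up. A row lasts 1/10 s, in which the tool goes at most 0.05 m and 0.15 rad, less where a joint would pass 70% of its speed; a pose out of reach is approached as far as the arm can. The fingers move at their own pace and stop on an object; grip_force is the grip in N (left out, the last holds). Time passes only in rows, so rows that do not move let the fingers close. The tool returns the time, the measured TCP pose, the force, the opening and the grip force at its end. only (a regular expression) keeps the lines of the reply that match it, lines (a string "A,B") keeps lines A to B, and quiet returns only ok. No shift or turn number may pass 1 either way. Input that does not fit is refused with a message, and nothing moves.
- r.get_state(): the state, without advancing time (a new reading comes with each control period).
- r.snapshot(name): name is "side" or "top" or "wrist"; returns the picture (384x512x3 uint8, red, green, blue); there is no depth.
- r.camera_params(name): a dict with "fx", "fy", "cx", "cy" (pixels), "rvec" (rotation vector, rad) and "tvec" (3), from world to camera coordinates, as OpenCV has them. Camera axes: x right, y down, z forward; pixel columns grow to the right and rows downward; lengths in m; the calibration is good to about 2 mm. A picture is of the moment at which its call begins: read the wrist's pose just before it. camera_params takes no time and is no camera call; for the wrist camera it gives the pose at the moment of the call.
- r.finish_job(): hands the job in; it is judged then, once.
The state is a dict: "clock": time; "q": joint angles; "qd": joint speeds; "joint_torque": joint torques, N m; "tool_pos": TCP position; "eef_rot": TCP orientation; "contact_force": force on the tool from outside, world axes, zero at the start; "moment": the same for the moment, N m; "opening": opening from 0.0 (shut) to 1.0 (fully open); "finger_force": force on a finger pad.
Only numpy, scipy, OpenCV 4.12 (cv2) and the standard library are available. Lean on these libraries where they do the work, as an engineer would, in place of code of your own. Each camera call takes 0.05 s, during which the arm holds its last target. There are 200 camera calls.

### The job

Set up this corner for rolling flatbreads, left, right, front and back as seen from the robot: lay the rolling pin left-to-right across the middle of the stone board, stand the large glass bowl of flour behind the board, centred on it, its rim two centimetres from the back edge, stand the small glass bowl of ghee between the board and the plate stack, in the middle of the gap and level with the board's centre, and lay the tongs front-to-back across the middle of the top plate with their bent end towards the robot. Keep both bowls upright, do not shift the board or the plates, and leave the tomato and the mug alone.

Things in the scene. Friction and masses are not known exactly. Their poses are not given: they have to be found in the camera images.
- board_centre (a point): Octagonal dark grey granite rolling board, 235 mm across flats, 15 mm thick, 1.9 kg, flat on the worktop beside the plates (left or right of them). Four of its eight edges face straight front, back, left and right, each 117 mm from the centre. This point: the centre of its top face, 15 mm above the worktop; x points away from the robot, y to the left. Not to be moved.
- plates: Stack of white plates with a green line, 201 mm in diameter, 1.2 kg, its centre 400 mm to the board's left or right and level with it. Origin: centre of its underside; x points away from the robot, y to the left. The top plate's rim is at z = 45 mm, its middle 8 mm lower: a thing longer than the plate, laid across, rests on the rim. Not to be moved.
- rolling_pin: Dark wooden rolling pin, 276 mm long, 45 mm thick, 0.32 kg, a handle at either end, lying roughly front-to-back at the left or right end of the work. Origin: middle of its length, at the underside; y along it, z up. The thick body is 148 mm long, top at 44 mm; fingers close on it to 30 mm (they sink into the bulge). Handles are 24 mm thick. It does not roll.
- tongs: Bamboo bread tongs, two strips on edge joined at a bend, 213 mm long, 37 wide, 15 high, 0.06 kg, lying at the other end of the work roughly front-to-back, bent end nearer the robot. They are stiff: both strips act as one piece. Origin: middle of length and width, at the underside; y along them to the bent end, x across (35 mm to grip at the middle), z up.
- tongs_bend (a point): The bent (closed) end of the tongs, 100 mm from their middle along their y axis, 7.5 mm above their underside.
- flour_bowl: The larger of the two glass bowls: clear, round, 93 mm across the rim, 40 mm high, foot 66 mm across, light brown flour in it, 0.16 kg. It starts behind the plates or behind the gap. Origin: centre of its underside, z up. Pinch the wall at the rim, one finger inside. The wall at the top is 4 to 10 mm thick, its middle on a radius of about 42 mm.
- ghee_bowl: The smaller of the two glass bowls: clear, round, 73 mm across the rim, 36 mm high, foot 52 mm across, yellow ghee in it, 0.12 kg. It starts behind the gap or behind the plates. Origin: centre of its underside, z up. Pinch the wall at the rim, one finger inside; the wall at the top is 4 to 10 mm thick, its middle on a radius of about 32 mm.
- tomato: Tomato, 65 mm, at the back right of the work. Origin: its underside. Leave alone.
- mug: White mug with a handle, 87 mm wide, 96 mm high, beyond the left end of the work. Origin: middle of its footprint with the handle, at the underside. Leave alone.

How it is judged:
At the end, for the whole second after the job is handed in: Pin centred on the board, left-right; tongs centred on the top plate, front-back, bent end to the robot; flour bowl behind the board, 20 mm clear and centred; ghee bowl in the middle of the gap. Each within 15 mm, 0.2 rad; bowls upright on the worktop; all released, at rest (x of rolling_pin in the frame of board_centre between -0.015 and 0.015 m and y of rolling_pin in the frame of board_centre between -0.015 and 0.015 m and z of rolling_pin in the frame of board_centre between -0.003 and 0.004 m and angle between the y axis of rolling_pin and the y axis of board_centre, either way round below 0.2 rad and x of tongs in the frame of plates between -0.015 and 0.015 m and y of tongs in the frame of plates between -0.015 and 0.015 m and z of tongs in the frame of plates between 0.036 and 0.052 m and angle between the y axis of tongs and the x axis of plates, either way round below 0.2 rad and x of tongs_bend in the frame of plates below -0.05 m and x of flour_bowl in the frame of board_centre between 0.169 and 0.199 m and y of flour_bowl in the frame of board_centre between -0.015 and 0.015 m and height (world z) of flour_bowl between -0.003 and 0.004 m and horizontal distance between ghee_bowl and board_centre between 0.193 and 0.223 m and horizontal distance between ghee_bowl and plates between 0.177 and 0.207 m and x of ghee_bowl in the frame of board_centre between -0.015 and 0.015 m and height (world z) of ghee_bowl between -0.003 and 0.004 m and angle between each of flour_bowl, ghee_bowl's own z axis and vertical below 0.06 rad and angle between tongs's own z axis and vertical below 0.2 rad and angle between rolling_pin's own z axis and vertical below 0.1 rad and linear speed of each of rolling_pin, tongs, flour_bowl, ghee_bowl, plates below 0.02 m/s); the robot touches nothing.
It fails at once if the board or the plates are shifted by more than 15 mm (distance of any of board_centre, plates from where it was at the start of the episode above 0.015 m).
It fails at once if a bowl is tipped by more than about 30 degrees (angle between any of flour_bowl, ghee_bowl's own z axis and vertical above 0.5 rad).
It fails at once if the tomato or the mug is shifted by more than 20 mm (distance of any of tomato, mug from where it was at the start of the episode above 0.02 m).
It also fails if it takes over 104 s, if anything falls off the work surface, if the arm or the gripper's body presses on something with over 40 N, if the wrist force passes 120 N, or if a joint passes its speed limit or range.

## Working session

There is one attempt and no reset: what is moved stays moved. The work goes in short steps, Python scripts to look and compute and a tool call to move; the robot and the scene stay as the last step left them, time stands still between calls to the robot, and variables do not carry over. Pictures are saved under pics/ and viewed, at most 14 in all, crops included, and the job is handed in when it is done.

```bash
ls; mkdir -p pics; python3 - <<'E'
from plant import r
import cv2
for n in("top","side"):
    cv2.imwrite(f"pics/{n}0.png",r.snapshot(n)[:,:,::-1])
    print(r.camera_params(n))
s=r.get_state();print(s["clock"],s["tool_pos"],s["eef_rot"],s["opening"],r.grip_depth)
E
```

```text
pics
plant.py
{'fx': 347.33585037722713, 'fy': 347.33585037722713, 'cx': 259.02735556603585, 'cy': 189.72848499752706, 'rvec': array([ 2.17484948, -2.16796405,  0.14522917]), 'tvec': array([0.05980945, 0.55851436, 1.36304138])}
{'fx': 401.82947451045226, 'fy': 401.82947451045226, 'cx': 256.47710648203264, 'cy': 190.69107291123566, 'rvec': array([ 0.13090888, -3.00103931,  0.83960051]), 'tvec': array([ 0.56867781, -0.00470677,  1.56914373])}
0.1 [ 0.2731575  -0.56152963  0.23801371] [ 9.74464360e-01  2.24540797e-01 -2.34386397e-04 -7.65514169e-04] 1.0042860234139916 -0.0187
```

View pics/top0.png

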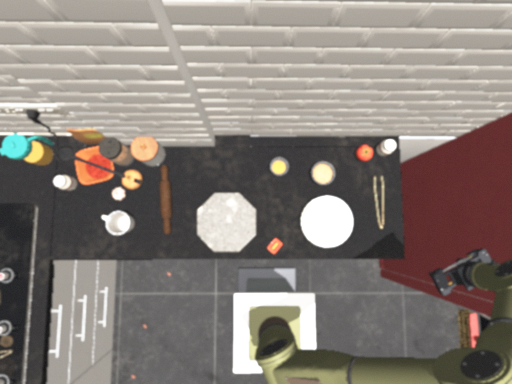

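View pics/side0.png

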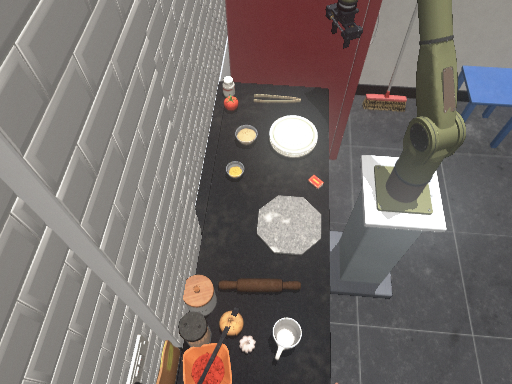

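The top view (up = away, left = left) shows the board at about (227,222), plates (327,221), pin (166,200), tongs (380,202), ghee bowl (279,167), flour bowl (322,174) and tomato (365,153). In the side view these are at (290,224), (293,136), (260,286), (277,99), (235,170), (246,134) and (231,103).

```bash
cat > h.py <<'E'
import numpy as np, cv2
from plant import r
from scipy.spatial.transform import Rotation as R
def ray(P,uv):
    M=cv2.Rodrigues(P["rvec"])[0]; d=M.T@np.array([(uv[0]-P["cx"])/P["fx"],(uv[1]-P["cy"])/P["fy"],1.])
    return -M.T@P["tvec"], d/np.linalg.norm(d)
def plane(P,uv,z):
    c,d=ray(P,uv); return c+d*(z-c[2])/d[2]
def tri(obs):
    A=np.zeros((3,3));b=np.zeros(3);L=[]
    for P,uv in obs:
        c,d=ray(P,uv);Q=np.eye(3)-np.outer(d,d);A+=Q;b+=Q@c;L.append((Q,c))
    X=np.linalg.solve(A,b); return X, max(np.linalg.norm(Q@(X-c)) for Q,c in L)
def blob(img,win,f,k=0):
    """biggest blob of mask f(h,s,v) within win=(u0,v0,u1,v1): contour in full-image pixels"""
    u0,v0,u1,v1=win; hsv=cv2.cvtColor(img[v0:v1,u0:u1],cv2.COLOR_RGB2HSV).astype(int)
    m=f(*np.moveaxis(hsv,2,0)).astype(np.uint8)
    if k: m=cv2.morphologyEx(m,cv2.MORPH_CLOSE,np.ones((k,k)))
    cs=cv2.findContours(m,cv2.RETR_EXTERNAL,cv2.CHAIN_APPROX_NONE)[0]
    c=max(cs,key=cv2.contourArea).reshape(-1,2)+[u0,v0]
    return c
def cen(c):
    m=cv2.moments(c.reshape(-1,1,2).astype(np.int32)); return np.array([m["m10"]/m["m00"],m["m01"]/m["m00"]])
E
cat > m1.py <<'E'
from h import *
T=cv2.imread("pics/top0.png")[:,:,::-1].copy();S=cv2.imread("pics/side0.png")[:,:,::-1].copy()
PT,PS=r.camera_params("top"),r.camera_params("side")
things={"board":((190,185,262,260),(250,190,330,260),lambda h,s,v:(v>90),5,.015),
"plates":((295,190,360,252),(262,110,325,162),lambda h,s,v:(v>130),5,.045),
"pin":((155,160,178,240),(212,272,308,298),lambda h,s,v:(s>90)&(v>45),3,.022),
"tongs":((368,172,392,232),(250,90,305,108),lambda h,s,v:(v>80),9,.0075),
"flour":((308,158,338,190),(234,123,260,147),lambda h,s,v:(s>50)&(v>110),3,.03),
"ghee":((268,155,292,178),(224,160,246,182),lambda h,s,v:(s>90)&(v>110),3,.025),
"tomato":((355,142,375,163),(222,94,241,112),lambda h,s,v:(s>150)&(v>90),3,.03)}
for n,(wt,ws,f,k,z) in things.items():
    a,b=blob(T,wt,f,k),blob(S,ws,f,k)
    X,e=tri([(PT,cen(a)),(PS,cen(b))])
    print(n,"tri",X.round(4),"err",round(e,4),len(a),len(b))
    for nm,P,c in(("top",PT,a),("side",PS,b)):
        w=np.array([plane(P,p,z)[:2] for p in c]); (cx,sz,an)=cv2.minAreaRect(w.astype(np.float32)*1000)
        p=cen((w*1e4).astype(np.int32))/1e4
        print("   ",nm,"cen",p.round(4),"x",w[:,0].min().round(3),w[:,0].max().round(3),"y",w[:,1].min().round(3),w[:,1].max().round(3),"rect",np.round(cx),np.round(sz),round(an,1))
E
python3 m1.py
```

```text
board tri [0.4311 0.1935 0.0042] err 0.0019 174 175
    top cen [0.4303 0.1927] x 0.311 0.551 y 0.073 0.315 rect [430. 194.] [240. 241.] 0.2
    side cen [0.4339 0.1936] x 0.317 0.552 y 0.075 0.313 rect [434. 194.] [234. 238.] 0.2
plates tri [ 0.435  -0.2104  0.0246] err 0.0017 151 131
    top cen [ 0.4336 -0.2059] x 0.332 0.537 y -0.311 -0.1 rect [ 434. -205.] [205. 211.] 0.1
    side cen [ 0.4379 -0.1977] x 0.339 0.538 y -0.308 -0.086 rect [ 437. -196.] [199. 221.] 4.1
pin tri [0.5222 0.4361 0.0232] err 0.0024 141 173
    top cen [0.5214 0.4368] x 0.385 0.659 y 0.412 0.461 rect [522. 436.] [274.  44.] 2.0
    side cen [0.5246 0.4352] x 0.387 0.659 y 0.41 0.461 rect [523. 436.] [273.  41.] 5.0
tongs tri [ 0.5328 -0.433  -0.0048] err 0.0018 140 138
    top cen [ 0.5348 -0.4287] x 0.395 0.637 y -0.455 -0.387 rect [ 517. -418.] [ 66. 243.] 87.7
    side cen [ 0.5314 -0.4214] x 0.393 0.642 y -0.482 -0.37 rect [ 516. -433.] [244. 104.] 5.0
flour tri [ 0.6302 -0.1965  0.024 ] err 0.0015 57 49
    top cen [ 0.6277 -0.195 ] x 0.587 0.669 y -0.235 -0.153 rect [ 628. -195.] [81. 81.] 63.0
    side cen [ 0.6311 -0.1924] x 0.594 0.669 y -0.231 -0.15 rect [ 631. -191.] [75. 80.] 5.0
ghee tri [ 0.6567 -0.0204  0.0113] err 0.002 37 32
    top cen [ 0.6522 -0.0191] x 0.628 0.677 y -0.044 0.005 rect [653. -20.] [49. 50.] 89.9
    side cen [ 0.657  -0.0118] x 0.633 0.681 y -0.037 0.012 rect [657. -13.] [47. 48.] 6.1
tomato tri [ 0.7155 -0.3694  0.0257] err 0.0012 47 41
    top cen [ 0.7134 -0.3677] x 0.682 0.749 y -0.401 -0.331 rect [ 713. -369.] [63. 69.] 44.5
    side cen [ 0.716  -0.3659] x 0.687 0.748 y -0.403 -0.336 rect [ 717. -368.] [57. 65.] 7.4
```

The two views agree: board (0.431, 0.1935), plates (0.433, -0.2065), 400 mm apart as given, and the pin height is plausible. The tongs mask is poor, so I'll go above them, square the tool, and look with the wrist camera.

The manual's scale: shifts go in shares of 400 mm and turns go in shares of 2 rad. Converting my numbers, 0.28 m is 0.7, 0.2 m is 0.5, 0.453 rad is 0.2265.

Call:
{"method": "move_tool", "body": {
  "plan": [
    [1, [0.25, 0, -0.05], [0, 0, 0.075]],
    [1, [0.5, 0, -0.05], [0, 0, 0.15]],
    [1, [0.7, -0.0175, -0.05], [0, 0, 0.2265]],
    [1, [0.7, -0.0175, -0.05], [0, 0, 0.2265]],
    [1, [0.7, -0.0175, -0.05], [0, 0, 0.2265]],
    [1, [0.7, -0.0175, -0.05], [0, 0, 0.2265]],
    [1, [0.7, -0.0175, -0.05], [0, 0, 0.2265]],
    [1, [0.7, -0.0175, -0.05], [0, 0, 0.2265]],
    [1, [0.7, -0.0175, -0.05], [0, 0, 0.2265]],
    [1, [0.7, -0.0175, -0.05], [0, 0, 0.2265]]
  ],
  "grip_force": 20
}}

```text
clock: 1.1
tool_pos: [0.5203, -0.4348, 0.2587]
eef_rot: [1.0, -0.002, -0.001, 0.0]
contact_force: [0.2, 0.6, -0.4]
opening: 0.998
finger_force: 0.0
```

```bash
python3 - <<'E'
from h import *
P=r.camera_params("wrist");im=r.snapshot("wrist");cv2.imwrite("pics/w1.png",im[:,:,::-1])
import pickle;pickle.dump(P,open("pics/w1.pkl","wb"))
s=r.get_state();print(s["tool_pos"],s["eef_rot"],P)
E
```

```text
[ 0.52048856 -0.43466267  0.25874414] [ 9.99998710e-01 -1.50393283e-03 -4.85453078e-04  2.88515091e-04] {'fx': 342.5027566531909, 'fy': 342.5027566531909, 'cx': 256.264540462646, 'cy': 193.4292043111813, 'rvec': array([-2.03984072,  2.04573667,  0.33930789]), 'tvec': array([-0.43317865,  0.44227337,  0.57953146])}
```

View pics/w1.png

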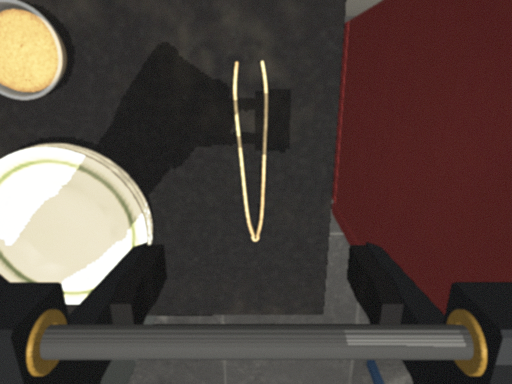

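The wrist view shows the tongs with the bend at (255,240) and tips at (236,62) and (264,62). A red panel stands to their right from column 335.

```bash
python3 - <<'E'
from h import *
import pickle
P=pickle.load(open("pics/w1.pkl","rb"));im=cv2.imread("pics/w1.png")[:,:,::-1].copy()
PT,PS=r.camera_params("top"),r.camera_params("side")
T=cv2.imread("pics/top0.png")[:,:,::-1].copy();S=cv2.imread("pics/side0.png")[:,:,::-1].copy()
f=lambda h,s,v:(s>60)&(v>90)&(h>8)&(h<35)
def tips(c):return c[c[:,1].argmin()],c[c[:,1].argmax()]
c=blob(im,(215,50,290,250),f,3)
w=np.array([plane(P,p,.015)[:2] for p in c]);print("x",w[:,0].min(),w[:,0].max(),"y",w[:,1].min(),w[:,1].max())
hsv=cv2.cvtColor(im,cv2.COLOR_RGB2HSV).astype(int);m=f(*np.moveaxis(hsv,2,0))
for v in range(62,245,20):
    u=np.where(m[v,215:290])[0]+215
    if len(u): a,b=plane(P,(u.min(),v),.015),plane(P,(u.max(),v),.015);print(v,a.round(4)[:2],b.round(4)[:2],((a+b)/2).round(4)[:2])
for nm,I,Q,win in(("top",T,PT,(368,172,392,232)),("side",S,PS,(250,90,305,108))):
    hs=cv2.cvtColor(I,cv2.COLOR_RGB2HSV).astype(int);mm=f(*np.moveaxis(hs,2,0));u0,v0,u1,v1=win
    ys,xs=np.where(mm[v0:v1,u0:u1]);xs+=u0;ys+=v0
    i,j=(ys.argmax(),ys.argmin()) if nm=="top" else (xs.argmax(),xs.argmin())
    print(nm,len(xs),"bend",(xs[i],ys[i]),"z.0075:",plane(Q,(xs[i],ys[i]),.0075).round(3),"far",plane(Q,(xs[j],ys[j]),.0075).round(3))
    if nm=="side": print("tri bend",tri([(P,(255,239)),(Q,(xs[i],ys[i]))]))
    else: print("tri bend",tri([(P,(255,239)),(Q,(xs[i],ys[i]))]))
print("panel",plane(P,(335,200),0),plane(P,(344,30),0))
# bowl check from wrist: flour rim
E
```

```text
x 0.40622856267599694 0.6212061312086575 y -0.4476263225457946 -0.40814979710864413
62 [ 0.6193 -0.4111] [ 0.6192 -0.4431] [ 0.6193 -0.4271]
82 [ 0.599  -0.4085] [ 0.5989 -0.4465] [ 0.599  -0.4275]
102 [ 0.578  -0.4091] [ 0.5779 -0.4466] [ 0.578  -0.4278]
122 [ 0.5562 -0.4108] [ 0.5561 -0.4468] [ 0.5562 -0.4288]
142 [ 0.5336 -0.4125] [ 0.5335 -0.4458] [ 0.5336 -0.4292]
162 [ 0.5101 -0.4144] [ 0.51   -0.4459] [ 0.5101 -0.4302]
182 [ 0.4857 -0.4163] [ 0.4856 -0.4449] [ 0.4857 -0.4306]
202 [ 0.4603 -0.4183] [ 0.4602 -0.4438] [ 0.4602 -0.4311]
222 [ 0.4338 -0.4216] [ 0.4338 -0.4415] [ 0.4338 -0.4315]
242 [ 0.4062 -0.4327] [ 0.4062 -0.4327] [ 0.4062 -0.4327]
top 204 bend (np.int64(380), np.int64(228)) z.0075: [ 0.407 -0.43   0.008] far [ 0.62  -0.414  0.008]
tri bend (array([ 0.40628134, -0.43198034,  0.00540454]), np.float64(0.0008740691116888412))
side 60 bend (np.int64(300), np.int64(99)) z.0075: [ 0.413 -0.438  0.008] far [ 0.62  -0.438  0.008]
tri bend (array([ 0.41173347, -0.43217372,  0.01463094]), np.float64(0.0014260278192964261))
panel [ 0.45706263 -0.53364388  0.        ] [ 0.65169748 -0.52938233  0.        ]
```

Tongs: centre (0.5135, -0.4295), length 215 mm and width 38 mm, matching the text. I'll grip with the tool about 16 mm further left, to keep the gripper body clear of the panel at y = -0.53.

Scaled: 0.255 m is 0.6375, -0.007 m is -0.0175.

Call:
{"method": "move_tool", "body": {
  "plan": [
    [1, [-0.0175, -0.055, 0.125], [0, 0, 0]],
    [1, [-0.0175, -0.055, 0.25], [0, 0, 0]],
    [1, [-0.0175, -0.055, 0.375], [0, 0, 0]],
    [1, [-0.0175, -0.055, 0.5], [0, 0, 0]],
    [1, [-0.0175, -0.055, 0.575], [0, 0, 0]],
    [1, [-0.0175, -0.055, 0.6125], [0, 0, 0]],
    [1, [-0.0175, -0.055, 0.6375], [0, 0, 0]],
    [1, [-0.0175, -0.055, 0.6375], [0, 0, 0]],
    [1, [-0.0175, -0.055, 0.6375], [0, 0, 0]]
  ],
  "grip_force": 15
}}

```text
clock: 2.05
tool_pos: [0.5162, -0.4123, 0.0055]
eef_rot: [1.0, -0.0, 0.001, 0.001]
contact_force: [-0.0, 0.0, 1.3]
opening: 1.004
finger_force: 0.0
```

Call:
{"method": "move_tool", "body": {
  "plan": [
    [0, [0, 0, 0], [0, 0, 0]],
    [0, [0, 0, 0], [0, 0, 0]],
    [0, [0, 0, 0], [0, 0, 0]],
    [0, [0, 0, 0], [0, 0, 0]],
    [0, [0, 0, 0], [0, 0, 0]],
    [0, [0, 0, 0], [0, 0, 0]],
    [0, [0, 0, 0], [0, 0, 0]],
    [0, [0, 0, 0], [0, 0, 0]]
  ],
  "grip_force": 15
}}

```text
clock: 2.85
tool_pos: [0.5151, -0.4112, 0.0037]
eef_rot: [1.0, -0.0, -0.0, -0.0]
contact_force: [0.3, -0.0, 0.4]
opening: 0.352
finger_force: 14.8
```

Scaled: -0.205 m is -0.5125, -0.12 m is -0.3.

Call:
{"method": "move_tool", "body": {
  "plan": [
    [0, [0, 0, -0.1], [0, 0, 0]],
    [0, [0, 0, -0.2], [0, 0, 0]],
    [0, [0, 0, -0.3], [0, 0, 0]],
    [0, [-0.05, -0.125, -0.3], [0, 0, 0]],
    [0, [-0.1, -0.25, -0.3], [0, 0, 0]],
    [0, [-0.15, -0.375, -0.3], [0, 0, 0]],
    [0, [-0.2, -0.475, -0.3], [0, 0, 0]],
    [0, [-0.205, -0.5125, -0.3], [0, 0, 0]],
    [0, [-0.205, -0.5125, -0.3], [0, 0, 0]],
    [0, [-0.205, -0.5125, -0.3], [0, 0, 0]]
  ]
}}

```text
clock: 3.85
tool_pos: [0.4339, -0.2065, 0.1239]
eef_rot: [1.0, 0.0, 0.0, 0.0]
contact_force: [-0.1, -0.7, -0.8]
opening: 0.346
finger_force: 14.8
```

```bash
python3 - <<'E'
from h import *
import pickle
P=r.camera_params("wrist");im=r.snapshot("wrist");cv2.imwrite("pics/w2.png",im[:,:,::-1])
pickle.dump(P,open("pics/w2.pkl","wb"));cv2.imwrite("pics/t2.png",r.snapshot("top")[:,:,::-1])
E
```

```text
(no output)
```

View pics/w2.png

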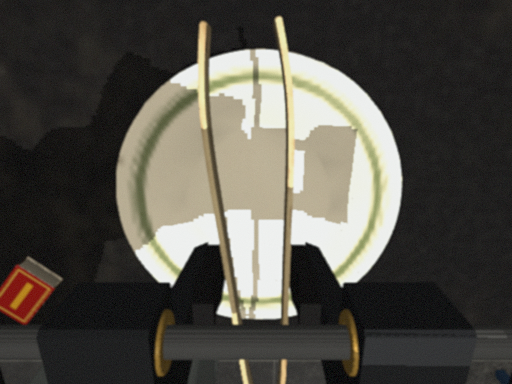

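The wrist view shows the plate rim spanning about (117..402, 48..320), with the tongs held above it. Their tips are at (205,22) and (280,18).

```bash
python3 - <<'E'
from h import *
import pickle
P=pickle.load(open("pics/w2.pkl","rb"));im=cv2.imread("pics/w2.png")[:,:,::-1].copy()
for p in((205,22),(280,18),(247,383),(282,383)): print(plane(P,p,.1275+.004).round(4))
# rim points: left/right/back of plate outline
hsv=cv2.cvtColor(im,cv2.COLOR_RGB2HSV);m=((hsv[...,2]>120)&(np.arange(384)[:,None]<225)).astype(np.uint8);m[:40]=0;m[:150,:10]=0
c=max(cv2.findContours(m,0,cv2.CHAIN_APPROX_NONE)[0],key=cv2.contourArea).reshape(-1,2)
h=cv2.convexHull(c).reshape(-1,2);h=h[(h[:,1]<222)&(h[:,1]>46)]
w=np.array([plane(P,p,.045)[:2] for p in h]);A=np.c_[2*w,np.ones(len(w))];s=np.linalg.lstsq(A,(w**2).sum(1),rcond=None)[0]
print("plate",s[:2],np.sqrt(s[2]+s[0]**2+s[1]**2),np.abs(np.hypot(*(w-s[:2]).T)-np.sqrt(s[2]+s[0]**2+s[1]**2)).max())
E
```

```text
[ 0.5373 -0.1872  0.1315]
[ 0.5387 -0.2147  0.1315]
[ 0.3648 -0.2013  0.1315]
[ 0.3648 -0.2198  0.1315]
plate [ 0.43587893 -0.20815379] 0.09934179818808148 0.00018033703971633008
```

Scaled: 0.075 m is 0.1875, 0.003 m is 0.0075, 0.05 rad is 0.025.

Call:
{"method": "move_tool", "body": {
  "plan": [
    [0, [0.0075, 0.0025, 0.075], [0, 0, 0.025]],
    [0, [0.0075, 0.0025, 0.125], [0, 0, 0.025]],
    [0, [0.0075, 0.0025, 0.15], [0, 0, 0.025]],
    [0, [0.0075, 0.0025, 0.17], [0, 0, 0.025]],
    [0, [0.0075, 0.0025, 0.1825], [0, 0, 0.025]],
    [0, [0.0075, 0.0025, 0.1875], [0, 0, 0.025]],
    [0, [0.0075, 0.0025, 0.1875], [0, 0, 0.025]],
    [0, [0.0075, 0.0025, 0.1875], [0, 0, 0.025]]
  ]
}}

```text
clock: 4.75
tool_pos: [0.4365, -0.2074, 0.0492]
eef_rot: [1.0, -0.025, 0.0, 0.0]
contact_force: [0.3, -0.6, -0.8]
opening: 0.344
finger_force: 14.8
```

Call:
{"method": "move_tool", "body": {
  "plan": [
    [0.55, [0, 0, 0], [0, 0, 0]],
    [0.6, [0, 0, 0], [0, 0, 0]],
    [0.6, [0, 0, 0], [0, 0, 0]],
    [0.6, [0, 0, 0], [0, 0, 0]],
    [0.6, [0, 0, -0.05], [0, 0, 0]],
    [0.6, [0, 0, -0.15], [0, 0, 0]],
    [0.6, [0, 0, -0.275], [0, 0, 0]],
    [0.6, [0, 0, -0.4], [0, 0, 0]],
    [0.6, [0, 0, -0.5], [0, 0, 0]],
    [0.6, [0, 0, -0.5], [0, 0, 0]]
  ]
}}

```text
clock: 5.75
tool_pos: [0.439, -0.2085, 0.2537]
eef_rot: [1.0, -0.025, 0.005, 0.002]
contact_force: [1.3, -0.2, 0.6]
opening: 0.6
finger_force: 0.0
```

Scaled: 0.116 m is 0.29, -0.114 m is -0.285, -0.05 rad is -0.025.

```bash
cat > look.py <<'E'
import sys,pickle
from h import *
n=sys.argv[1];P=r.camera_params("wrist");im=r.snapshot("wrist");cv2.imwrite(f"pics/{n}.png",im[:,:,::-1]);pickle.dump(P,open(f"pics/{n}.pkl","wb"))
E
```

Call:
{"method": "move_tool", "body": {
  "plan": [
    [0.45, [0.1, -0.1, 0], [0, 0, -0.025]],
    [0.45, [0.2, -0.2, 0], [0, 0, -0.025]],
    [0.45, [0.29, -0.285, 0], [0, 0, -0.025]],
    [0.45, [0.29, -0.285, 0], [0, 0, -0.025]],
    [0.45, [0.29, -0.285, 0], [0, 0, -0.025]],
    [0.45, [0.29, -0.285, 0], [0, 0, -0.025]]
  ]
}}

```text
clock: 6.35
tool_pos: [0.5561, -0.1005, 0.2479]
eef_rot: [1.0, -0.001, -0.001, 0.001]
contact_force: [-0.1, -0.1, 0.2]
opening: 0.447
finger_force: 0.0
```

```bash
python3 look.py w3
```

Call:
{"method": "move_tool", "body": {
  "plan": [
    [0.45, [0.125, 0, 0], [0, 0, 0]],
    [0.45, [0.175, 0, 0], [0, 0, 0]],
    [0.45, [0.175, 0, 0], [0, 0, 0]],
    [0.45, [0.175, 0, 0], [0, 0, 0]]
  ]
}}

```text
clock: 6.8
tool_pos: [0.626, -0.1011, 0.2483]
eef_rot: [1.0, -0.001, -0.001, 0.0]
contact_force: [-0.5, 0.0, -0.7]
opening: 0.449
finger_force: 0.0
```

```bash
python3 look.py w4
python3 -c "
import cv2,numpy as np;a=cv2.imread('pics/w3.png');b=cv2.imread('pics/w4.png');cv2.imwrite('pics/w34.png',cv2.resize(np.hstack([a,b]),(800,300)))"
```

```text
(no output)
```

View pics/w34.png

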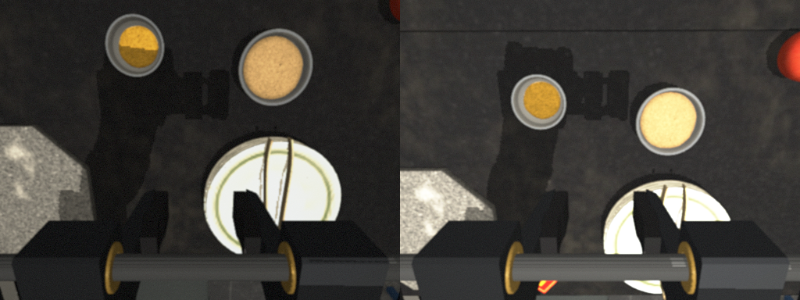

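Both bowls show clearly with their grey rims, in full-size pixels: ghee at (172,57) in w3 and (178,131) in w4, flour at (353,86) and (345,154). The tongs lie across the plate.

```bash
python3 - <<'E'
from h import *
import pickle
L=lambda n:(pickle.load(open(f"pics/{n}.pkl","rb")),cv2.imread(f"pics/{n}.png")[:,:,::-1].copy())
(P3,a),(P4,b)=L("w3"),L("w4")
f=lambda h,s,v:(v>85)
for n,wa,wb,z,rr in(("ghee",(128,10,215,102),(140,88,225,172),.036,.0365),("flour",(298,30,408,142),(298,104,398,204),.04,.0465)):
    cs=[cv2.convexHull(blob(i,w,f,5)) for i,w in((a,wa),(b,wb))]
    print(n,"tri",tri([(P3,cv2.fitEllipse(cs[0])[0]),(P4,cv2.fitEllipse(cs[1])[0])]))
    for P,c in((P3,cs[0]),(P4,cs[1])):
        w=np.array([plane(P,p[0],z)[:2] for p in c]);(x,y),R_=cv2.minEnclosingCircle((w*1000).astype(np.float32));print("  circle",round(x),round(y),"r",round(R_,1),rr*1000)
# content top
g=lambda h,s,v:(s>80)&(v>70)
for n,wa,wb in(("ghee",(128,10,215,102),(140,88,225,172)),("flour",(298,30,408,142),(298,104,398,204))):
    print(n,"content",tri([(P3,cv2.fitEllipse(cv2.convexHull(blob(a,wa,g,5)))[0]),(P4,cv2.fitEllipse(cv2.convexHull(blob(b,wb,g,5)))[0])]))
E
```

```text
ghee tri (array([ 0.65764683, -0.01834599,  0.03661151]), np.float64(0.00017313913827950855))
  circle 656 -18 r 36.5 36.5
  circle 657 -17 r 38.2 36.5
flour tri (array([ 0.63156783, -0.19539455,  0.04057401]), np.float64(3.3336682232343156e-06))
  circle 629 -195 r 46.6 46.5
  circle 629 -196 r 47.4 46.5
ghee content (array([ 0.65718751, -0.01882043,  0.01651629]), np.float64(1.1763021062054233e-05))
flour content (array([ 0.63064291, -0.19507763,  0.02908932]), np.float64(0.00010542507130508387))
```

Rim heights (36.6 and 40.6 mm) and radii match the text. I'll pinch the ghee bowl's left wall at (0.657, 0.0135) with the tip at z = 0.020, above the ghee.

Scaled: 0.228 m is 0.57, -0.1145 m is -0.2863.

Call:
{"method": "move_tool", "body": {
  "plan": [
    [0.4, [0.03, -0.1125, 0], [0, 0, 0]],
    [0.4, [0.06, -0.225, 0.075], [0, 0, 0]],
    [0.4, [0.0775, -0.2863, 0.2], [0, 0, 0]],
    [0.4, [0.0775, -0.2863, 0.325], [0, 0, 0]],
    [0.4, [0.0775, -0.2863, 0.425], [0, 0, 0]],
    [0.4, [0.0775, -0.2863, 0.5], [0, 0, 0]],
    [0.4, [0.0775, -0.2863, 0.5375], [0, 0, 0]],
    [0.4, [0.0775, -0.2863, 0.57], [0, 0, 0]],
    [0.4, [0.0775, -0.2863, 0.57], [0, 0, 0]],
    [0.4, [0.0775, -0.2863, 0.57], [0, 0, 0]]
  ],
  "grip_force": 25
}}

```text
clock: 7.85
tool_pos: [0.6598, 0.015, 0.0223]
eef_rot: [1.0, -0.0, 0.001, 0.0]
contact_force: [-0.3, 0.4, 0.6]
opening: 0.398
finger_force: 0.0
```

Call:
{"method": "move_tool", "body": {
  "plan": [
    [0, [0, 0, 0], [0, 0, 0]],
    [0, [0, 0, 0], [0, 0, 0]],
    [0, [0, 0, 0], [0, 0, 0]],
    [0, [0, 0, 0], [0, 0, 0]],
    [0, [0, 0, 0], [0, 0, 0]],
    [0, [0, 0, 0], [0, 0, 0]]
  ],
  "grip_force": 25
}}

```text
clock: 8.45
tool_pos: [0.6592, 0.0149, 0.0215]
eef_rot: [1.0, -0.0, 0.0, 0.0]
contact_force: [-0.7, -1.2, 4.8]
opening: 0.067
finger_force: 23.0
```

Call:
{"method": "move_tool", "body": {
  "plan": [
    [0, [0, 0, -0.025], [0, 0, 0]],
    [0, [0, 0, -0.0625], [0, 0, 0]],
    [0, [0, 0, -0.125], [0, 0, 0]],
    [0, [0, 0, -0.2], [0, 0, 0]],
    [0, [0, 0, -0.2], [0, 0, 0]]
  ],
  "grip_force": 25
}}

```text
clock: 8.95
tool_pos: [0.6621, 0.0158, 0.1057]
eef_rot: [1.0, -0.0, 0.004, -0.001]
contact_force: [0.7, 0.1, -0.2]
opening: 0.052
finger_force: 25.6
```

```bash
python3 look.py w5; python3 -c "
from h import *
cv2.imwrite('pics/s5.png',cv2.resize(r.snapshot('side')[60:260,180:380,::-1],(600,600)))"
```

```text
(no output)
```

View pics/w5.png

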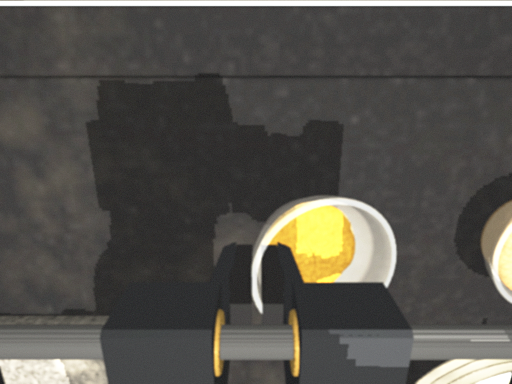

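The ghee bowl is held by its left wall, rim across (252..397, 195..), with the ghee still in it. I'll measure its centre relative to the tool.

```bash
python3 - <<'E'
from h import *
import pickle
P=pickle.load(open("pics/w5.pkl","rb"));im=cv2.imread("pics/w5.png")[:,:,::-1].copy()
c=cv2.convexHull(blob(im,(300,185,420,282),lambda h,s,v:v>95,3)).reshape(-1,2)
c=c[(c[:,1]<280)&(c[:,0]>301)]
for z in(.115,.12,.125):
    w=np.array([plane(P,p,z)[:2] for p in c]);s=np.linalg.lstsq(np.c_[2*w,np.ones(len(w))],(w**2).sum(1),rcond=None)[0];R_=np.sqrt(s[2]+s[0]**2+s[1]**2)
    print(z,s[:2].round(4),"r",R_.round(4),"res",np.abs(np.hypot(*(w-s[:2]).T)-R_).max().round(4))
print(r.get_state()["tool_pos"])
E
```

```text
0.115 [ 0.6669 -0.0156] r 0.0321 res 0.0005
0.12 [ 0.6697 -0.0144] r 0.031 res 0.0005
0.125 [ 0.6725 -0.0133] r 0.0298 res 0.0005
[0.65909088 0.0157453  0.10173564]
```

View pics/s5.png

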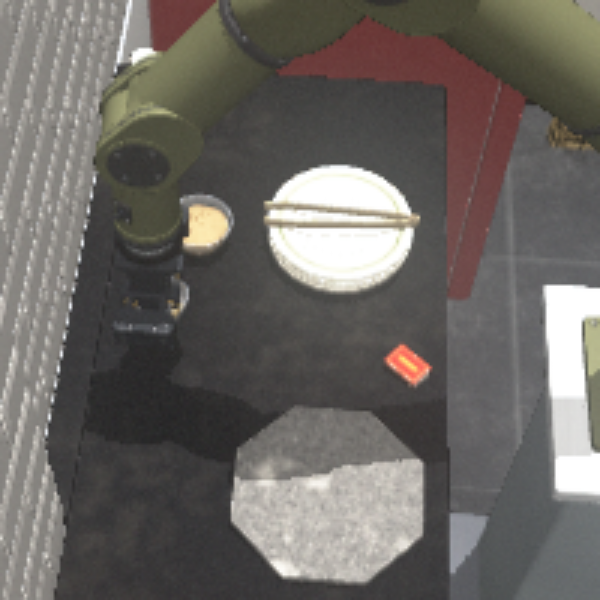

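The side view doesn't show the bowl's attitude. The rim's apparent radius is too small for a level bowl, which suggests it tilted until its sloped wall lay along the pads. I'll estimate the tilt by casting the rim rays onto tilted planes through the pinched rim point.

```bash
python3 - <<'E'
from h import *
import pickle
P=pickle.load(open("pics/w5.pkl","rb"));im=cv2.imread("pics/w5.png")[:,:,::-1].copy()
c=cv2.convexHull(blob(im,(300,185,420,282),lambda h,s,v:v>95,3)).reshape(-1,2)
c=c[(c[:,1]<280)&(c[:,0]>301)]
for z0 in(.116,.12):
  for t in(0,.1,.2,.3,.4):
    n=np.array([0,-np.sin(t),np.cos(t)]);p0=np.array([.659,.0185,z0]);e1=np.array([1.,0,0]);e2=np.cross(n,e1)
    w=[]
    for p in c:
        o,d=ray(P,p);X=o+d*(n@(p0-o))/(n@d)-p0;w.append([X@e1,X@e2])
    w=np.array(w);s=np.linalg.lstsq(np.c_[2*w,np.ones(len(w))],(w**2).sum(1),rcond=None)[0];R_=np.sqrt(s[2]+s[0]**2+s[1]**2)
    print(z0,t,"right side","up" if e2[2]*-1>0 else "down","centre",(p0+s[0]*e1+s[1]*e2).round(4),"r",R_.round(4),"leftedge off",(s[1]+R_).round(4),np.abs(np.hypot(*(w-s[:2]).T)-R_).max().round(5))
E
```

```text
0.116 0 right side down centre [ 0.6674 -0.0154  0.116 ] r 0.0319 leftedge off -0.002 0.00054
0.116 0.1 right side down centre [ 0.6628 -0.0152  0.1126] r 0.0354 leftedge off 0.0015 0.00059
0.116 0.2 right side down centre [ 0.6571 -0.0151  0.1092] r 0.0398 leftedge off 0.0055 0.00072
0.116 0.3 right side down centre [ 0.6502 -0.015   0.1056] r 0.0454 leftedge off 0.0103 0.00091
0.116 0.4 right side down centre [ 0.6412 -0.0149  0.1019] r 0.0529 leftedge off 0.0166 0.0013
0.12 0 right side down centre [ 0.6697 -0.0144  0.12  ] r 0.031 leftedge off -0.002 0.00052
0.12 0.1 right side down centre [ 0.6652 -0.0143  0.1167] r 0.0344 leftedge off 0.0014 0.00058
0.12 0.2 right side down centre [ 0.6597 -0.0142  0.1134] r 0.0386 leftedge off 0.0052 0.0007
0.12 0.3 right side down centre [ 0.6529 -0.0141  0.1099] r 0.0441 leftedge off 0.01 0.00089
0.12 0.4 right side down centre [ 0.6442 -0.014   0.1063] r 0.0514 leftedge off 0.0161 0.00126
```

Tilt is about 0.13 rad, right side down, with the centre 31 mm right of the tool. I'll carry it to the gap, counter-tilt the tool by 0.13 and lower.

Scaled: -0.228 m is -0.57, -0.215 m is -0.5375, -0.13 rad is -0.065.

Call:
{"method": "move_tool", "body": {
  "plan": [
    [0, [-0.075, 0, 0], [0, 0, 0]],
    [0, [-0.175, 0, 0], [-0.02, 0, 0]],
    [0, [-0.275, 0, 0], [-0.04, 0, 0]],
    [0, [-0.375, 0, 0], [-0.06, 0, 0]],
    [0, [-0.475, 0, 0], [-0.065, 0, 0]],
    [0, [-0.5375, 0, 0], [-0.065, 0, 0]],
    [0, [-0.57, 0, 0], [-0.065, 0, 0]],
    [0, [-0.57, 0, 0], [-0.065, 0, 0]],
    [0, [-0.57, 0, 0], [-0.065, 0, 0]]
  ]
}}

```text
clock: 9.95
tool_pos: [0.4315, 0.0156, 0.1003]
eef_rot: [0.998, 0.0, 0.0, 0.065]
contact_force: [1.4, -0.3, -1.5]
opening: 0.049
finger_force: 25.6
```

```bash
python3 look.py w6
```

```text
(no output)
```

View pics/w6.png

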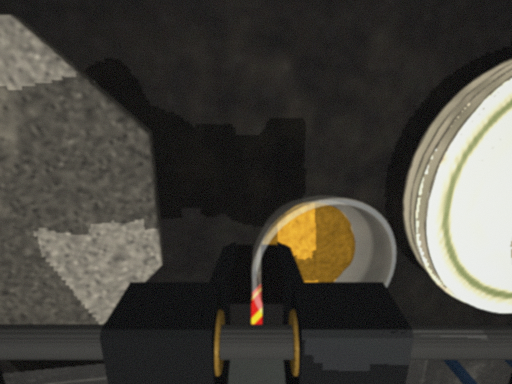

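The held bowl sits between the board's right edge (162) and the plates (408). Lowering straight down.

Scaled: 0.075 m is 0.1875, 0.073 m is 0.1825.

Call:
{"method": "move_tool", "body": {
  "plan": [
    [0, [0, -0.01, 0.0625], [0, 0, 0]],
    [0, [0, -0.0175, 0.1125], [0, 0, 0]],
    [0, [0, -0.0225, 0.15], [0, 0, 0]],
    [0, [0, -0.025, 0.17], [0, 0, 0]],
    [0, [0, -0.0263, 0.1825], [0, 0, 0]],
    [0, [0, -0.0263, 0.1875], [0, 0, 0]],
    [0, [0, -0.0263, 0.1875], [0, 0, 0]]
  ]
}}

```text
clock: 10.7
tool_pos: [0.4377, 0.0171, 0.0286]
eef_rot: [0.998, 0.003, -0.004, 0.065]
contact_force: [-1.0, -0.5, -1.2]
opening: 0.047
finger_force: 25.3
```

Call:
{"method": "move_tool", "body": {
  "plan": [
    [0, [0, 0, 0.005], [0, 0, 0]],
    [0, [0, 0, 0.005], [0, 0, 0]],
    [0, [0, 0, 0.005], [0, 0, 0]]
  ]
}}

```text
clock: 11.0
tool_pos: [0.4371, 0.0169, 0.0276]
eef_rot: [0.998, -0.002, -0.005, 0.066]
contact_force: [-0.7, 0.5, -2.1]
opening: 0.05
finger_force: 25.6
```

Scaled: 0.005 m is 0.0125, 0.004 m is 0.01.

Call:
{"method": "move_tool", "body": {
  "plan": [
    [0, [0, -0.0013, 0.01], [0, 0, 0]],
    [0, [0, -0.0013, 0.0125], [0, 0, 0]],
    [0, [0, -0.0013, 0.0125], [0, 0, 0]],
    [0, [0, -0.0013, 0.0125], [0, 0, 0]],
    [0, [0, -0.0013, 0.0125], [0, 0, 0]]
  ]
}}

```text
clock: 11.5
tool_pos: [0.4378, 0.0175, 0.024]
eef_rot: [0.998, -0.0, -0.006, 0.065]
contact_force: [-1.3, 2.3, 3.9]
opening: 0.051
finger_force: 25.6
```

```bash
python3 -c "
from plant import r;print(r.get_state()['q'].round(3) if hasattr(r.get_state()['q'],'round') else r.get_state()['q'])"
```

```text
[-0.309  0.92   0.116  2.239  0.846  0.043 -2.654]
```

The foot is on the worktop (3.9 N) and x is within tolerance; joint 6 is at its limit here. Releasing.

Scaled: -0.2 m is -0.5, 0.04 m is 0.1, 0.13 rad is 0.065.

Call:
{"method": "move_tool", "body": {
  "plan": [
    [0.15, [0, 0, 0], [0, 0, 0]],
    [0.3, [0, 0, 0], [0, 0, 0]],
    [0.35, [0, 0, 0], [0, 0, 0]],
    [0.35, [0, 0, 0], [0, 0, 0]],
    [0.35, [0.005, 0, -0.05], [0, 0, 0]],
    [0.35, [0.025, 0, -0.125], [0, 0, 0]],
    [0.35, [0.05, 0, -0.25], [0.025, 0, 0]],
    [0.35, [0.1, 0, -0.375], [0.05, 0, 0]],
    [0.35, [0.15, 0, -0.5], [0.065, 0, 0]],
    [0.35, [0.15, 0, -0.5], [0.065, 0, 0]]
  ]
}}

```text
clock: 12.5
tool_pos: [0.5052, 0.0431, 0.2261]
eef_rot: [1.0, -0.003, -0.001, -0.001]
contact_force: [-0.1, 0.4, 0.4]
opening: 0.35
finger_force: 0.0
```

```bash
python3 look.py w7
```

```text
(no output)
```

View pics/w7.png

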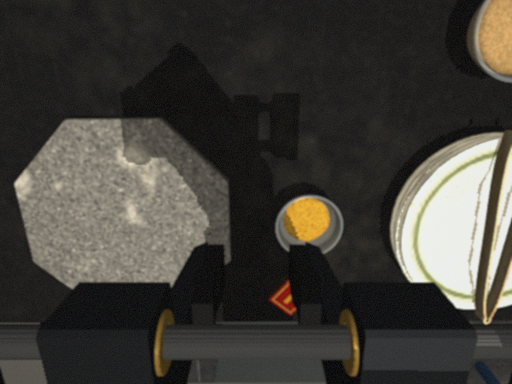

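The ghee bowl stands upright at (309,224), between the board's right edge (229) and the plates (392). The board's back edge is at row 118.

```bash
python3 - <<'E'
from h import *
import pickle
P=pickle.load(open("pics/w7.pkl","rb"));im=cv2.imread("pics/w7.png")[:,:,::-1].copy()
c=cv2.convexHull(blob(im,(268,188,350,246),lambda h,s,v:v>85,3)).reshape(-1,2);c=c[(c[:,1]<243)]
w=np.array([plane(P,p,.036)[:2] for p in c]);s=np.linalg.lstsq(np.c_[2*w,np.ones(len(w))],(w**2).sum(1),rcond=None)[0]
print("ghee",s[:2],np.sqrt(s[2]+s[0]**2+s[1]**2))
for p in((110,118),(229,230),(16,185)):print("board edge",p,plane(P,p,.015))
E
```

```text
ghee [ 0.43634208 -0.01242278] 0.0363532804256633
board edge (110, 118) [0.54984115 0.19395189 0.015     ]
board edge (229, 230) [0.42292741 0.07555856 0.015     ]
board edge (16, 185) [0.47819332 0.30754772 0.015     ]
```

Ghee bowl: (0.436, -0.012), 206 mm from the board and 195 mm from the plates, so within limits. Board centre confirmed at (0.432, 0.193). Next is the flour bowl, pinching its left wall with the tool pre-tilted along the slope.

Scaled: 0.199 m is 0.4975, 0.126 m is 0.315, -0.05 rad is -0.025.

Call:
{"method": "move_tool", "body": {
  "plan": [
    [0.4, [0.0625, 0.1, 0], [0, 0, 0]],
    [0.4, [0.125, 0.2, 0], [-0.025, 0, 0]],
    [0.4, [0.1875, 0.3, 0.075], [-0.05, 0, 0]],
    [0.4, [0.25, 0.4, 0.15], [-0.075, 0, 0]],
    [0.4, [0.3125, 0.4975, 0.225], [-0.1, 0, 0]],
    [0.4, [0.3125, 0.4975, 0.315], [-0.1, 0, 0]],
    [0.4, [0.3125, 0.4975, 0.315], [-0.1, 0, 0]],
    [0.4, [0.3125, 0.4975, 0.315], [-0.1, 0, 0]]
  ],
  "grip_force": 25
}}

```text
clock: 13.35
tool_pos: [0.6214, -0.1552, 0.0922]
eef_rot: [0.995, 0.001, -0.009, 0.101]
contact_force: [0.3, 0.9, 1.1]
opening: 0.4
finger_force: 0.0
```

Call:
{"method": "move_tool", "body": {
  "plan": [
    [0.4, [0, -0.015, 0.075], [0, 0, 0]],
    [0.4, [0, -0.0275, 0.1375], [0, 0, 0]],
    [0.4, [0, -0.0348, 0.1715], [0, 0, 0]],
    [0.4, [0, -0.0348, 0.1715], [0, 0, 0]],
    [0.4, [0, -0.0348, 0.1715], [0, 0, 0]]
  ],
  "grip_force": 25
}}

```text
clock: 13.85
tool_pos: [0.6234, -0.1557, 0.0256]
eef_rot: [0.995, 0.0, -0.006, 0.101]
contact_force: [-0.2, 0.5, 0.2]
opening: 0.4
finger_force: 0.0
```

The manual's scale: shifts go in shares of 400 mm and turns go in shares of 2 rad. Converting my numbers, 0.006 m is 0.015, -0.002 m is -0.005, 0.012 rad is 0.006.

Call:
{"method": "move_tool", "body": {
  "plan": [
    [0.4, [0.015, 0, -0.005], [0, 0.006, 0]],
    [0.4, [0.015, 0, -0.005], [0, 0.006, 0]],
    [0, [0.015, 0, -0.005], [0, 0.006, 0]],
    [0, [0.015, 0, -0.005], [0, 0.006, 0]],
    [0, [0.015, 0, -0.005], [0, 0.006, 0]],
    [0, [0.015, 0, -0.005], [0, 0.006, 0]],
    [0, [0.015, 0, -0.005], [0, 0.006, 0]],
    [0, [0.015, 0, -0.005], [0, 0.006, 0]]
  ],
  "grip_force": 25
}}

```text
clock: 14.65
tool_pos: [0.6288, -0.156, 0.026]
eef_rot: [0.995, 0.0, -0.0, 0.101]
contact_force: [-0.1, 0.7, 1.2]
opening: 0.052
finger_force: 24.2
```

Call:
{"method": "move_tool", "body": {
  "plan": [
    [0, [0, 0.005, -0.025], [0, 0, 0]],
    [0, [0, 0.015, -0.075], [0, 0, 0]],
    [0, [0, 0.03, -0.15], [0, 0, 0]],
    [0, [0, 0.045, -0.225], [0, 0, 0]],
    [0, [0, 0.045, -0.225], [0, 0, 0]]
  ],
  "grip_force": 25
}}

```text
clock: 15.15
tool_pos: [0.6313, -0.1552, 0.122]
eef_rot: [0.995, -0.0, 0.003, 0.101]
contact_force: [-0.7, 1.0, -2.7]
opening: 0.054
finger_force: 24.7
```

```bash
python3 look.py w8
```

```text
(no output)
```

View pics/w8.png

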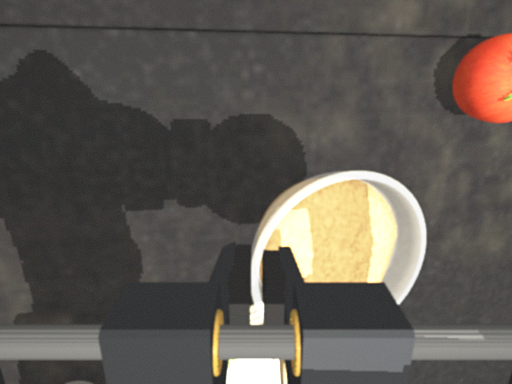

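The flour bowl is held by its left wall, rim across (250..427, 170..). I'll estimate its tilt and centre the same way.

```bash
python3 - <<'E'
from h import *
import pickle
P=pickle.load(open("pics/w8.pkl","rb"));im=cv2.imread("pics/w8.png")[:,:,::-1].copy()
print(r.get_state()["tool_pos"])
c=cv2.convexHull(blob(im,(305,160,440,284),lambda h,s,v:v>110,3)).reshape(-1,2)
c=c[(c[:,1]<282)&(c[:,0]>306)]
z0=r.get_state()["tool_pos"][2]-.026+.04
for t in(-.1,0,.1,.2,.3):
    n=np.array([0,-np.sin(t),np.cos(t)]);p0=np.array([.63,-.1495,z0]);e1=np.array([1.,0,0]);e2=np.cross(n,e1)
    w=[]
    for p in c:
        o,d=ray(P,p);X=o+d*(n@(p0-o))/(n@d)-p0;w.append([X@e1,X@e2])
    w=np.array(w);s=np.linalg.lstsq(np.c_[2*w,np.ones(len(w))],(w**2).sum(1),rcond=None)[0];R_=np.sqrt(s[2]+s[0]**2+s[1]**2)
    print(t,"centre",(p0+s[0]*e1+s[1]*e2).round(4),"r",R_.round(4),"leftedge off",(s[1]+R_).round(4),np.abs(np.hypot(*(w-s[:2]).T)-R_).max().round(5))
E
```

```text
[ 0.62986353 -0.15533137  0.11977931]
-0.1 centre [ 0.6396 -0.1925  0.1381] r 0.0397 leftedge off -0.0035 0.00054
0 centre [ 0.6335 -0.1942  0.1338] r 0.0446 leftedge off -0.0001 0.00053
0.1 centre [ 0.6259 -0.1962  0.1291] r 0.051 leftedge off 0.0041 0.00074
0.2 centre [ 0.6158 -0.1986  0.1238] r 0.0596 leftedge off 0.0095 0.00115
0.3 centre [ 0.6017 -0.2016  0.1177] r 0.0719 leftedge off 0.0174 0.00212
```

It hangs nearly level (about 0.03 rad). Moving it 0.388 m left to behind the board.

Scaled: -0.3803 m is -0.9508, -0.0771 m is -0.1928.

Call:
{"method": "move_tool", "body": {
  "plan": [
    [0, [0, -0.075, -0.015], [0, 0, 0]],
    [0, [-0.0075, -0.175, -0.0355], [0, 0, 0]],
    [0, [-0.015, -0.2875, -0.0583], [0, 0, 0]],
    [0, [-0.0225, -0.4, -0.081], [0, 0, 0]],
    [0, [-0.03, -0.5125, -0.104], [0, 0, 0]],
    [0, [-0.0375, -0.625, -0.1268], [0, 0, 0]],
    [0, [-0.0375, -0.7375, -0.1495], [0, 0, 0]],
    [0, [-0.0375, -0.85, -0.1723], [0, 0, 0]],
    [0, [-0.0375, -0.925, -0.1875], [0, 0, 0]],
    [0, [-0.0375, -0.9508, -0.1928], [0, 0, 0]]
  ]
}}

```text
clock: 16.2
tool_pos: [0.611, 0.2382, 0.1154]
eef_rot: [0.995, 0.004, -0.002, 0.099]
contact_force: [-1.3, -0.1, -2.2]
opening: 0.053
finger_force: 24.7
```

Call:
{"method": "move_tool", "body": {
  "plan": [
    [0, [0, 0, 0], [0, 0, 0]],
    [0, [0, -0.0125, 0.0625], [0, 0, 0]],
    [0, [0, -0.025, 0.125], [0, 0, 0]],
    [0, [0, -0.035, 0.175], [0, 0, 0]],
    [0, [0, -0.042, 0.2075], [0, 0, 0]],
    [0, [0, -0.0445, 0.22], [0, 0, 0]],
    [0, [0, -0.0445, 0.22], [0, 0, 0]]
  ]
}}

```text
clock: 16.9
tool_pos: [0.6134, 0.2302, 0.0272]
eef_rot: [0.995, -0.0, -0.001, 0.102]
contact_force: [-0.4, -1.2, 0.1]
opening: 0.052
finger_force: 24.7
```

Scaled: -0.0025 m is -0.0063, 0.001 m is 0.0025.

Call:
{"method": "move_tool", "body": {
  "plan": [
    [0, [0.0025, -0.0063, 0.0025], [0, 0, 0]],
    [0, [0.0025, -0.0063, 0.0038], [0, 0, 0]],
    [0, [0.0025, -0.0063, 0.0038], [0, 0, 0]],
    [0, [0.0025, -0.0063, 0.0038], [0, 0, 0]]
  ]
}}

```text
clock: 17.3
tool_pos: [0.6149, 0.235, 0.026]
eef_rot: [0.995, 0.0, 0.0, 0.1]
contact_force: [-0.0, -0.0, 2.8]
opening: 0.054
finger_force: 24.7
```

Call:
{"method": "move_tool", "body": {
  "plan": [
    [0.15, [0, 0, 0], [0, 0, 0]],
    [0.3, [0, 0, 0], [0, 0, 0]],
    [0.35, [0, 0, 0], [0, 0, 0]],
    [0.35, [0, 0, 0], [0, 0, 0]],
    [0.35, [0, 0, -0.05], [0, 0, 0]],
    [0.35, [0, 0, -0.125], [0, 0, 0]],
    [0.35, [-0.1, 0, -0.25], [0.025, 0, 0]],
    [0.35, [-0.2, 0, -0.375], [0.05, 0, 0]],
    [0.35, [-0.25, 0, -0.5], [0.1, 0, 0]],
    [0.35, [-0.25, 0, -0.55], [0.1, 0, 0]]
  ]
}}

```text
clock: 18.3
tool_pos: [0.5128, 0.2745, 0.2417]
eef_rot: [1.0, -0.001, -0.002, 0.002]
contact_force: [1.1, 0.0, 0.3]
opening: 0.348
finger_force: 0.0
```

```bash
python3 look.py w9
```

```text
(no output)
```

View pics/w9.png

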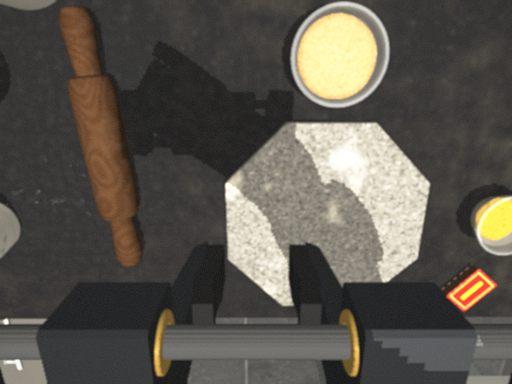

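The flour bowl stands at (340,55) behind the board (right edge 430, back edge row 123). The pin runs from (76,10) to (128,262).

Scaled: -0.08 m is -0.2, -0.05 m is -0.125.

Call:
{"method": "move_tool", "body": {
  "plan": [
    [0.9, [0.05, -0.125, 0], [0, 0, 0]],
    [0.9, [0.05, -0.2, 0], [0, 0, 0]],
    [0.9, [0.05, -0.2, 0], [0, 0, 0]],
    [0.9, [0.05, -0.2, 0], [0, 0, 0]]
  ]
}}

```text
clock: 18.75
tool_pos: [0.5339, 0.3592, 0.2403]
eef_rot: [1.0, 0.001, -0.001, 0.001]
contact_force: [1.0, -1.5, -0.4]
opening: 0.692
finger_force: 0.0
```

```bash
python3 look.py w10; python3 - <<'E'
from h import *
import pickle
def circ(w):
    s=np.linalg.lstsq(np.c_[2*w,np.ones(len(w))],(w**2).sum(1),rcond=None)[0];return s[:2],np.sqrt(s[2]+s[0]**2+s[1]**2)
P=pickle.load(open("pics/w9.pkl","rb"));im=cv2.imread("pics/w9.png")[:,:,::-1].copy()
c=cv2.convexHull(blob(im,(280,0,400,115),lambda h,s,v:v>85,3)).reshape(-1,2);c=c[c[:,1]>1]
print("flour",circ(np.array([plane(P,p,.04)[:2] for p in c])))
for p in((335,123),(430,190),(226,200)):print("board edge",plane(P,p,.015).round(4))
f=lambda h,s,v:(s>70)&(v>40)&(h<20)
obs=[]
for n,win in(("w9",(50,0,150,275)),("w10",(50,0,300,275))):
    P=pickle.load(open(f"pics/{n}.pkl","rb"));im=cv2.imread(f"pics/{n}.png")[:,:,::-1].copy()
    c=blob(im,win,f,5);w=np.array([plane(P,p,.022)[:2] for p in c])
    (cx,sz,an)=cv2.minAreaRect((w*1000).astype(np.float32));print(n,cx,sz,an,"x",w[:,0].min(),w[:,0].max())
    obs.append((P,cv2.minAreaRect(c.astype(np.float32))[0]))
print("pin tri",tri(obs),r.get_state()["tool_pos"])
E
```

```text
flour (array([0.61416318, 0.19486744]), np.float64(0.04731760647892272))
board edge [0.549  0.1889 0.015 ]
board edge [0.4724 0.0737 0.015 ]
board edge [0.461  0.3091 0.015 ]
w9 (519.68798828125, 437.5382385253906) (283.6203308105469, 50.30058288574219) 4.483297348022461 x 0.37828718634178937 0.6610713168605663
w10 (524.30615234375, 437.1912536621094) (273.72711181640625, 46.779258728027344) 4.716671466827393 x 0.3889462699829861 0.6605440620012735
pin tri (array([0.53794059, 0.44029957, 0.01650074]), np.float64(0.0008721954866462956)) [0.53442313 0.35769106 0.24024713]
```

Flour bowl at (0.614, 0.195), within tolerance. Pin: centre (0.523, 0.4365), yaw 0.08, length 274 mm. Grasping it.

Scaled: 0.233 m is 0.5825, -0.079 m is -0.1975, -0.08 rad is -0.04.

Call:
{"method": "move_tool", "body": {
  "plan": [
    [1, [-0.015, -0.1, 0], [0, 0, -0.04]],
    [1, [-0.0288, -0.1975, 0], [0, 0, -0.04]],
    [1, [-0.0288, -0.1975, 0.125], [0, 0, -0.04]],
    [1, [-0.0288, -0.1975, 0.25], [0, 0, -0.04]],
    [1, [-0.0288, -0.1975, 0.3625], [0, 0, -0.04]],
    [1, [-0.0288, -0.1975, 0.4625], [0, 0, -0.04]],
    [1, [-0.0288, -0.1975, 0.5375], [0, 0, -0.04]],
    [1, [-0.0288, -0.1975, 0.5825], [0, 0, -0.04]],
    [1, [-0.0288, -0.1975, 0.5825], [0, 0, -0.04]],
    [1, [-0.0288, -0.1975, 0.5825], [0, 0, -0.04]]
  ],
  "grip_force": 40
}}

```text
clock: 19.8
tool_pos: [0.5235, 0.4371, 0.0087]
eef_rot: [0.999, 0.04, -0.0, 0.0]
contact_force: [0.1, 0.9, 1.3]
opening: 0.994
finger_force: 0.0
```

Call:
{"method": "move_tool", "body": {
  "plan": [
    [0, [0, 0, 0], [0, 0, 0]],
    [0, [0, 0, 0], [0, 0, 0]],
    [0, [0, 0, 0], [0, 0, 0]],
    [0, [0, 0, 0], [0, 0, 0]],
    [0, [0, 0, 0], [0, 0, 0]],
    [0, [0, 0, 0], [0, 0, 0]],
    [0, [0, 0, 0], [0, 0, 0]],
    [0, [0, 0, 0], [0, 0, 0]]
  ],
  "grip_force": 40
}}

```text
clock: 20.6
tool_pos: [0.5226, 0.4367, 0.0076]
eef_rot: [0.999, 0.04, -0.001, 0.001]
contact_force: [0.6, -1.0, 0.3]
opening: 0.334
finger_force: 40.0
```

```bash
python3 -c "
from plant import r;s=r.get_state();print(s['q'],s['tool_pos'])"
```

```text
[-0.60935783  1.07334833 -0.30776535  1.49196197  0.45614391  0.65077644
 -2.6230127 ] [0.5225903  0.43674408 0.00760626]
```

Scaled: -0.14 m is -0.35, -0.11 m is -0.275, 0.35 rad is 0.175.

Call:
{"method": "move_tool", "body": {
  "plan": [
    [0, [0, 0, -0.075], [0, 0, 0]],
    [0, [0, 0, -0.175], [0, 0, 0]],
    [0, [0, 0, -0.275], [0, 0, 0]],
    [0, [0, 0, -0.35], [0, 0, 0.05]],
    [0, [0, 0, -0.35], [0, 0, 0.125]],
    [0, [0, 0, -0.35], [0, 0, 0.175]],
    [0, [0, 0, -0.35], [0, 0, 0.175]]
  ],
  "grip_force": 40
}}

```text
clock: 21.3
tool_pos: [0.5222, 0.4372, 0.1475]
eef_rot: [0.991, -0.134, -0.0, 0.002]
contact_force: [-1.0, -0.8, -2.8]
opening: 0.338
finger_force: 40.0
```

```bash
python3 -c "
from plant import r;s=r.get_state();print(s['q'].round(3),s['tool_pos'],s['eef_rot'])"
```

```text
[-0.744  0.868 -0.043  1.459  0.048  0.818 -2.645] [0.52222593 0.4372242  0.14748234] [ 9.90964013e-01 -1.34114035e-01 -1.01747594e-04  1.93394123e-03]
```

Scaled: 0.259 m is 0.6475, 0.25 m is 0.625, 1.3 rad is 0.65.

Call:
{"method": "move_tool", "body": {
  "plan": [
    [0, [-0.0075, 0.075, 0], [0, 0, 0.07]],
    [0, [-0.015, 0.1625, 0], [0, 0, 0.14]],
    [0, [-0.0225, 0.25, 0], [0, 0, 0.21]],
    [0, [-0.03, 0.35, 0], [0, 0, 0.28]],
    [0, [-0.0375, 0.45, 0], [0, 0, 0.35]],
    [0, [-0.045, 0.55, 0], [0, 0, 0.42]],
    [0, [-0.05, 0.625, 0], [0, 0, 0.49]],
    [0, [-0.0543, 0.6475, 0], [0, 0, 0.56]],
    [0, [-0.0543, 0.6475, 0], [0, 0, 0.63]],
    [0, [-0.0543, 0.6475, 0], [0, 0, 0.65]]
  ],
  "grip_force": 40
}}

```text
clock: 22.3
tool_pos: [0.4317, 0.1937, 0.1472]
eef_rot: [0.708, -0.707, -0.001, 0.003]
contact_force: [0.2, 0.2, -3.1]
opening: 0.338
finger_force: 40.0
```

```bash
python3 -c "
from plant import r;s=r.get_state();print(s['q'].round(3),s['tool_pos'],s['eef_rot'])"
```

```text
[-0.939  0.791  0.73   2.123 -0.968  0.614 -2.643] [0.43167451 0.19365151 0.14724784] [ 0.70757924 -0.70662835 -0.00111161  0.00259816]
```

Scaled: 0.118 m is 0.295, 0.11 m is 0.275.

Call:
{"method": "move_tool", "body": {
  "plan": [
    [0, [0, 0, 0.075], [0, 0, 0]],
    [0, [0, 0, 0.15], [0, 0, 0]],
    [0, [0, 0, 0.2125], [0, 0, 0]],
    [0, [0, 0, 0.25], [0, 0, 0]],
    [0, [0, 0, 0.275], [0, 0, 0]],
    [0, [0, 0, 0.295], [0, 0, 0]],
    [0, [0, 0, 0.295], [0, 0, 0]]
  ],
  "grip_force": 40
}}

```text
clock: 23.0
tool_pos: [0.4324, 0.1925, 0.029]
eef_rot: [0.709, -0.705, -0.003, 0.001]
contact_force: [-1.0, 0.4, -3.6]
opening: 0.337
finger_force: 40.0
```

```bash
python3 -c "
from plant import r;s=r.get_state();print(s['q'].round(3),s['tool_pos'],s['eef_rot'])"
```

```text
[-0.612  0.911  0.163  2.155 -0.997  0.158 -2.654] [0.43243388 0.19248744 0.02898668] [ 0.70933389 -0.70486657 -0.00252184  0.00147738]
```

Scaled: 0.006 m is 0.015, 0.005 m is 0.0125.

Call:
{"method": "move_tool", "body": {
  "plan": [
    [0, [0, 0, 0.0075], [0, 0, 0]],
    [0, [0, 0, 0.0125], [0, 0, 0]],
    [0, [0, 0, 0.015], [0, 0, 0]],
    [0, [0, 0, 0.015], [0, 0, 0]],
    [0, [0, 0, 0.015], [0, 0, 0]]
  ],
  "grip_force": 40
}}

```text
clock: 23.5
tool_pos: [0.4334, 0.192, 0.0244]
eef_rot: [0.709, -0.706, -0.0, 0.001]
contact_force: [-0.6, 0.4, -3.0]
opening: 0.341
finger_force: 40.0
```

Scaled: 0.002 m is 0.005, 0.001 m is 0.0025.

Call:
{"method": "move_tool", "body": {
  "plan": [
    [0, [0, 0, 0.0025], [0, 0, 0]],
    [0, [0, 0, 0.005], [0, 0, 0]],
    [0, [0, 0, 0.005], [0, 0, 0]]
  ],
  "grip_force": 40
}}

```text
clock: 23.8
tool_pos: [0.4335, 0.1919, 0.0225]
eef_rot: [0.708, -0.706, -0.001, 0.001]
contact_force: [-0.3, -0.5, 0.0]
opening: 0.34
finger_force: 40.0
```

Call:
{"method": "move_tool", "body": {
  "plan": [
    [0.5, [0, 0, 0], [0, 0, 0]],
    [0.8, [0, 0, 0], [0, 0, 0]],
    [0.8, [0, 0, 0], [0, 0, 0]],
    [0.8, [0, 0, 0], [0, 0, 0]],
    [0.8, [0, 0, 0], [0, 0, 0]],
    [0.8, [0, 0, -0.075], [0, 0, 0]],
    [0.8, [0, 0, -0.175], [0, 0, 0]],
    [0.8, [0, 0, -0.3], [0, 0, 0]],
    [0.8, [0, 0, -0.425], [0, 0, 0]],
    [0.8, [0, 0, -0.525], [0, 0, 0]]
  ]
}}

```text
clock: 24.8
tool_pos: [0.4329, 0.1923, 0.2345]
eef_rot: [0.708, -0.706, -0.001, 0.001]
contact_force: [2.5, 0.1, -0.7]
opening: 0.798
finger_force: 0.0
```

Call:
{"method": "move_tool", "body": {
  "plan": [
    [0.8, [0.25, 0, 0], [0, 0, 0]],
    [0.8, [0.5, 0, -0.05], [0, 0, 0]],
    [0.8, [0.75, 0, -0.1], [0, 0, 0]],
    [0.8, [0.75, 0, -0.1], [0, 0, 0]],
    [0.8, [0.75, 0, -0.1], [0, 0, 0]],
    [0.8, [0.75, 0, -0.1], [0, 0, 0]],
    [0.8, [0.75, 0, -0.1], [0, 0, 0]],
    [0.8, [0.75, 0, -0.1], [0, 0, 0]]
  ]
}}

```text
clock: 25.6
tool_pos: [0.4346, -0.1091, 0.2726]
eef_rot: [-0.707, 0.707, 0.001, -0.0]
contact_force: [0.2, 0.5, -0.1]
opening: 0.8
finger_force: 0.0
```

```bash
python3 -c "
from h import *
t=r.snapshot('top');s=r.snapshot('side')
cv2.imwrite('pics/t9.png',t[:,:,::-1]);cv2.imwrite('pics/s9.png',s[:,:,::-1])
cv2.imwrite('pics/ts9.png',cv2.resize(np.hstack([t[120:280,140:410],s[70:310,180:380][:160].repeat(1,0)]),None,fx=1.7,fy=1.7)[:,:,::-1])"
```

```text
(no output)
```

View pics/t9.png

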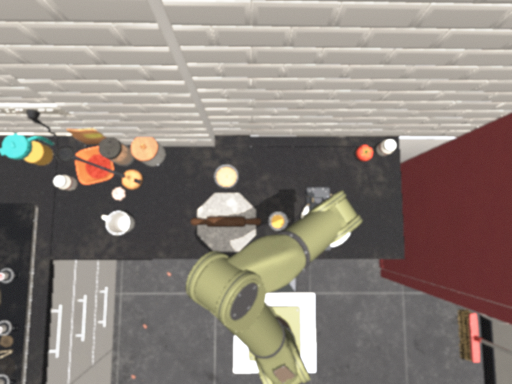

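View pics/s9.png

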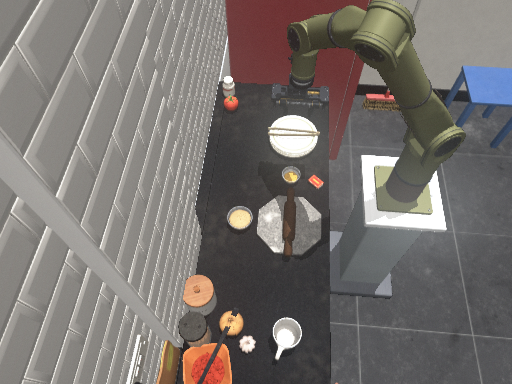

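The pin lies left-right over the board: (193..260, 221) in the top view, (289,188)–(287,253) in the side view. Ghee is at (291,175), flour at (239,217), and the tongs at (268..319,132) in the side view. Checking the numbers.

```bash
python3 - <<'E'
from h import *
T=cv2.imread("pics/t9.png")[:,:,::-1].copy();S=cv2.imread("pics/s9.png")[:,:,::-1].copy()
PT,PS=r.camera_params("top"),r.camera_params("side")
f=lambda h,s,v:(s>70)&(v<140)&(h<25)
a=blob(T,(185,208,265,235),f,3);b=blob(S,(275,184,302,260),f,3)
print("pin tri",tri([(PT,cen(a)),(PS,cen(b))]))
for P,c in((PT,a),(PS,b)):
    w=np.array([plane(P,p,.037)[:2] for p in c]);print(cv2.minAreaRect((w*1000).astype(np.float32)))
g=lambda h,s,v:(s>45)&(v>90)&(h>8)&(h<35)
hs=cv2.cvtColor(S,cv2.COLOR_RGB2HSV).astype(int);m=g(*np.moveaxis(hs,2,0));ys,xs=np.where(m[120:145,262:326]);xs+=262;ys+=120
print(len(xs));
for e in(xs.min(),xs.max()):
    y=ys[xs==e].mean();print("tongs end",plane(PS,(e,y),.053).round(4))
for nm,win,z in(("ghee",(278,163,304,186),.036),("flour",(226,204,254,232),.04)):
    c=blob(S,win,(lambda h,s,v:(s>80)&(v>110)) if nm=="ghee" else (lambda h,s,v:(s>40)&(v>110)),3);print(nm,plane(PS,cen(c),.02))
E
```

```text
pin tri (array([0.43430627, 0.19585842, 0.02367473]), np.float64(0.001432891453047729))
((432.8010559082031, 195.5954132080078), (31.512439727783203, 276.041259765625), 0.13296128809452057)
((435.9792175292969, 192.63502502441406), (40.82592010498047, 276.991943359375), 0.04284108430147171)
187
tongs end [ 0.5412 -0.2057  0.053 ]
tongs end [ 0.332  -0.2135  0.053 ]
ghee [ 0.43818212 -0.01041843  0.02      ]
flour [0.61693385 0.1917434  0.02      ]
```

All items are within tolerance, so I'm handing it in.

```bash
python3 -c "
from plant import r;print(r.finish_job())"
```

```text
the job is handed in; nothing more can be done
None
```

The job is handed in at about 26 s on the robot's clock: the pin, tongs, flour bowl and ghee bowl are all placed, and each measured within its 15 mm and 0.2 rad limits in the final camera checks; the verdict itself was not shown.

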